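# Check the cooling crucible and close the desiccator

## Robot

A 7-joint arm with a two-finger parallel gripper is mounted at the origin on the work surface. World frame = base frame: x ahead of the robot, y to its left, z up, the work surface at z = 0. Lengths are in m, angles in degrees, forces in N, time in s.
With the tool pointing down it reaches from about 0.425 to 0.875 m from the base axis. Payload 4.7 kg.
Tool frame: the origin (TCP) lies at the very end of the fingers, on their centre line; the grasp point (between the pads) lies 19 mm behind it (env.grasp_offset is the distance from the TCP to the grasp point, in m); z points along the fingers, y is the line along which they close (so a half turn about z gives the same grasp; the last joint's range is limited). The gripper opens to 87 mm and grips with 3 to 60 N. Pads are 19 mm wide; open, the fingers measure 117 mm over their backs; the gripper's body (75 mm by 190 mm) begins 51 mm behind the grasp point.
Start: joints at [64.349, 18.392, -4.016, 83.108, 1.295, 78.541, -3.26], TCP at [0.29, -0.582, 0.223] pointing down, gripper open.
Joint ranges: [-163.93, 163.93], [-17.29, 119.83], [-79.2, 71.16], [3.27, 140.29], [-89.18, 269.18], [5.43, 117.66], [-154.24, 154.24]. Speed limits (degrees/s): [147.25, 147.25, 180, 180, 180, 180, 180].

## Interface

Orientations are given as [roll, pitch, yaw] about the fixed x, y, z axes, in that order (R = Rz(yaw) Ry(pitch) Rx(roll)).
In Python, from cell import env gives the robot as it stands. The module is installed in compiled form; this text tells all that it offers.
- The arm moves only by the tool drive_tool, never from a script. Its argument "moves" is one flat list of numbers, 5 for each row, row after row: the shift along the tool's x, y, z in units of 40 mm (1.0 is 40 mm), then the turn about the tool's z in units of 10 degrees (1.0 is 10 degrees), then the finger opening in mm, from 0 to 87. A call has 1 to 5 rows; each row is the pose to reach, as a shift and turn from the pose commanded when the call began, along the tool's axes at that moment; what a row does not reach only later rows make up. A row lasts 1/8 s, in which the tool goes at most 62.5 mm and 10.7 degrees, less where a joint would pass 70% of its speed; a pose out of reach is approached as far as the arm can. A call with a gripper value outside its range is refused whole. The fingers move at their own pace and stop on an object; "squeeze" is the grip in N (left out, the last holds). Time passes only in rows, so rows that repeat a pose let the fingers close. It gives the time, the measured TCP pose, the force, the opening and the grip force at its end, in the units of the state.
- env.get_obs(): the state, without advancing time (a new reading comes with each control period).
- env.read_camera(name): name is "side" or "top"; returns (picture, depth): 420x560x3 uint8, red, green, blue; 420x560 float32, m along the optical axis (not along the pixel's ray), 0 where there is no reading.
- env.camera_model(name): a dict with "K" (3x3 intrinsics, pixels), "k1" (the pictures are not rectified: a ray, as slopes to the right and down, at radius r is drawn at 1 + k1 r^2 times it, then the intrinsics apply), "rvec" (rotation vector, rad) and "tvec" (3), from world to camera coordinates, as OpenCV has them. Camera axes: x right, y down, z forward; pixel columns grow to the right and rows downward; lengths in m; the calibration is good to about 2 mm. A picture is of the moment at which its call begins. camera_model takes no time and is no camera call.
- env.sign_off(): hands the job in; it is judged then, once.
The state is a dict: "time_s": time; "qpos": joint angles; "joint_velocities": joint speeds; "effort": joint torques, N m; "tool_pos": TCP position; "tool_rot": TCP orientation; "force": force on the tool from outside, world axes, zero at the start; "wrist_torque": the same for the moment, N m; "grip_width": finger opening in m; "grasp_force": force on a finger pad.
Only numpy, scipy, OpenCV 4.12 (cv2) and the standard library are available. Lean on these libraries where they do the work, as an engineer would, in place of code of your own. Each camera call takes 0.05 s, during which the arm holds its last target. There are 200 camera calls.

## Task

The crucible has been cooling in the desiccator with the lid left ajar: take the infrared thermometer, hold it nose-down about 10 cm above the crucible through the gap, aimed into its mouth and steady for two seconds without touching it, then stand it back upright on the black mat. Then close the desiccator the proper way: slide the lid across its flange, never lifting or tipping it, until it sits level and flush with the flange all round, and leave it alone. Leave the desiccator standing where it is, the crucible upright in it, and the other things on the bench undisturbed.

Things in the scene. Friction and masses are not known exactly. Their poses are not given: they have to be found in the camera images.
- desiccator: White plastic desiccator base: loose round bowl, 130 mm high, 1.7 kg. At its top a flat ring flange, 188 mm outside and 160 mm inside diameter, 120 to 130 mm above the bench, orange O-ring let in level with its face. Wall below it 168 mm across. Inside, a perforated plate, face 65 mm above the bench. Origin: centre of underside, z up; x points to the side left open by the lid.
- flange_center (a point): Centre of the desiccator's flange, on its flat top face, 130 mm above the bench.
- lid: Loose clear domed lid, 0.45 kg, level on the flange but 62 to 72 mm off centre towards the desiccator's -x. Frosted flange 188 mm in diameter, 9 mm thick, flat underside (no lip, slides freely); dome 162 mm wide at its foot, 132 mm wide 44 mm up, 62 mm high; red knob. Origin: centre of underside, z up. Closed, it coincides with flange_center.
- lid_knob (a point): Middle of the lid's red knob, 84 mm above the lid's underside on its axis; the knob is 36 mm in diameter from 76 to 92 mm and ends at 96 mm.
- crucible: Dark grey graphite crucible, 58 mm wide at the mouth, 34 mm at the foot and 42 mm high, 60 g, standing loose on the plate in the part of the desiccator left open, 46 to 48 mm from the desiccator's axis. Origin: centre of its underside.
- crucible_mouth (a point): Centre of the crucible's mouth, 42 mm above its underside, about 107 mm above the bench: the target of the thermometer.
- thermometer: Torch-shaped infrared thermometer, always measuring, 0.22 kg, 145 mm tall, standing on its nose on the mat. Yellow nose 56 mm in diameter up to 30 mm, tapering to a black round grip 34 mm in diameter from 62 to 129 mm up, then a yellow tail 40 mm in diameter, screen on top. Origin: centre of the nose's face (the lens); it looks along its own -z, straight down as it stands.
- mat: Fixed black rubber mat, 170 mm (x) by 220 mm (y), 4 mm thick. Origin: centre of its underside.
- spare_crucible: Bystander: a spare graphite crucible with its white cover on, 60 mm wide and 58 mm high, standing on the mat towards the mat's -y end. Origin: centre of its underside.
- weighing_jar: Bystander: small jar with a blue cap, 56 mm wide, 75 mm high, beyond the task's things. Origin: centre of its underside.
- tongs: Bystander: steel crucible tongs, 260 mm long, 10 mm high, lying on the left of the bench. Origin at the rivet.
- gauge_case: Bystander: green gauge block case, 125 x 205 x 78 mm, behind the task's things. Origin: centre of its underside.
- dust_brush: Bystander: hand brush, 180 mm long, lying on the right of the bench. Origin: middle of its length, underneath.
Things that resemble listed ones, but are neither listed nor needed, are in the scene too. What is shaped like the lid but blue or purple is not meant.

How it is judged:
By the outcome, as a careful person would: the job done as asked, in the order asked, and still so for the second after the job is handed in, with the robot touching nothing.
It also fails if it takes over 64 s, if anything falls off the work surface, if the arm or the gripper's body presses on something with over 40 N, if the wrist force passes 120 N, or if a joint passes its speed limit or range.

## Working session

There is one attempt and no reset: what is moved stays moved. The work goes in short steps, Python scripts to look and compute and a tool call to move; the robot and the scene stay as the last step left them, time stands still between calls to the robot, and variables do not carry over. Pictures are saved under pics/ and viewed, at most 10 in all, crops included, and the job is handed in when it is done.

Besides the shell and the picture viewer there is one more tool, called after ">>>" by a JSON object that holds its "api" and its "payload". drive_tool: Moves the arm, as the interface text tells. Its arguments: {"type":"object","properties":{"moves":{"type":"array","items":{"type":"number"}},"squeeze":{"type":"number"}},"required":["moves"]}

```bash
mkdir -p pics
cat > h.py <<'E'
from cell import env
import numpy as np, cv2
from scipy.spatial.transform import Rotation as R
def cam(n):
    m=env.camera_model(n); return np.array(m["K"]),m["k1"],R.from_rotvec(np.ravel(m["rvec"])).as_matrix(),np.ravel(m["tvec"])
def cloud(n,d):
    K,k1,Rm,t=cam(n); v,u=np.mgrid[:420,:560].astype(float)
    p=cv2.undistortPoints(np.stack([u.ravel(),v.ravel()],1)[:,None],K,np.array([k1,0,0,0,0.]))[:,0]
    z=d.ravel()[:,None]; P=np.hstack([p*z,z]); W=(P-t)@Rm; W[z[:,0]==0]=np.nan
    return W.reshape(420,560,3)
def snap(tag):
    o={}
    for n in("top","side"):
        im,d=env.read_camera(n); cv2.imwrite(f"pics/{tag}_{n}.png",im[...,::-1]); o[n]=(im,cloud(n,d))
        np.savez(f"pics/{tag}_{n}.npz",im=im,W=o[n][1])
    return o
E
python3 - <<'E'
from h import *
snap("a")
for n in("top","side"): K,k,Rm,t=cam(n);print(n,K[0,0],k,-Rm.T@t,Rm[2])
o=env.get_obs();print(o["tool_pos"],o["tool_rot"],o["time_s"])
E
```

```text
top 457.9147863119582 0.052526969062729335 [0.25179169 0.09116094 1.44381141] [ 0.215366   -0.01779877 -0.97637119]
side 546.5418668936054 -0.018050521081245892 [-0.42849681 -0.85992172  1.61264587] [ 0.49651773  0.47436149 -0.72694658]
[ 0.28931045 -0.58151423  0.22156067] [-1.79900848e+02  8.06576469e-03  2.64581897e+01] 0.1
```

View pics/a_top.png

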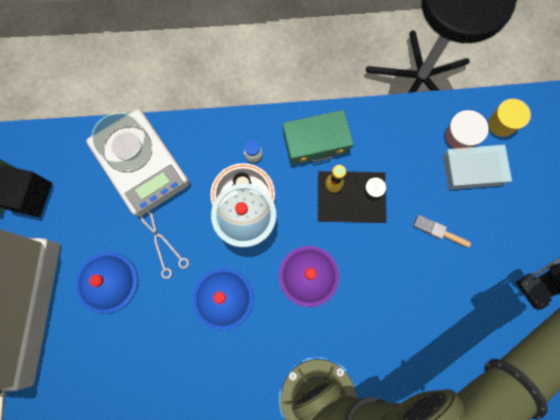

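View pics/a_side.png

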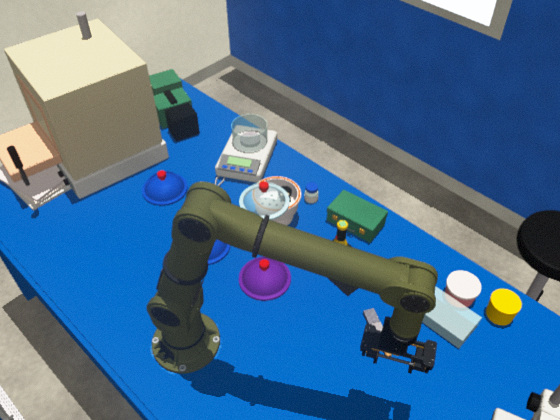

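Top view: the clear lid with its red knob at (241,208) sits on the orange-ringed white base at (242,190). It is the only clear one; the domes at (107,283) and (222,298) are blue and (309,275) is purple, so they are excluded. The thermometer is at (337,180) on the mat, with the spare crucible at (375,187). I'll confirm in a crop and measure.

Run:
```python
from h import *
from scipy.optimize import least_squares
ims=[]
def circ(P):
    f=least_squares(lambda p:np.hypot(P[:,0]-p[0],P[:,1]-p[1])-p[2],[*P[:,:2].mean(0),.09],loss="soft_l1",f_scale=.002);return f.x.round(4),np.sqrt(np.mean(f.fun**2)).round(4)
for n,box,b2 in(("top",(130,260,190,400),0),("side",(150,270,220,380),0)):
    z=np.load(f"pics/a_{n}.npz");im,W=z["im"],z["W"];r0,r1,c0,c1=box
    hsv=cv2.cvtColor(im,cv2.COLOR_RGB2HSV).astype(int);H,S,V=[hsv[r0:r1,c0:c1,i] for i in range(3)];w=W[r0:r1,c0:c1]
    ims.append(cv2.resize(im[r0:r1,c0:c1],None,fx=3.5,fy=3.5,interpolation=2)[:290*2,:])
    red=((H<5)|(H>174))&(S>150)&(V>120); p=w[red];p=p[np.isfinite(p[:,0])&(p[:,2]>.15)]
    print(n,"knob",len(p),np.median(p,0).round(4),p[:,2].max().round(4) if len(p) else 0,(p.min(0)+p.max(0))[:2]/2)
    ora=(H>=5)&(H<18)&(S>90)&(V>110);p=w[ora];p=p[(np.abs(p[:,2]-.13)<.008)]
    print("oring",len(p),np.median(p,0).round(4),circ(p) if len(p)>5 else 0)
    yel=(H>=20)&(H<35)&(S>130)&(V>90);p=w[yel];p=p[(p[:,2]>.12)&(p[:,2]<.17)]
    print("tail",len(p),np.median(p,0).round(4),p[:,2].max(),(p.min(0)+p.max(0))/2)
    p=w[yel];p=p[(p[:,2]>.0)&(p[:,2]<.06)];print("nose",len(p),np.median(p,0))
    dark=(V<75);p=w[dark];
    q=p[(np.abs(p[:,2]-.105)<.02)&(p[:,1]>.0)];print("dark z~.107",len(q),np.median(q,0) if len(q) else 0, circ(q[np.abs(q[:,2]-.107)<.006]) if len(q)>20 else 0)
    q=p[np.abs(p[:,2]-.004)<.006];print("mat",q.min(0),q.max(0))
    cl=w.reshape(-1,3);q=cl[(np.abs(cl[:,2]-.130)<.004)];print("z.13",len(q),circ(q))
cv2.imwrite("pics/crop_t.png",ims[0]);cv2.imwrite("pics/crop_s.png",ims[1]);print([i.shape for i in ims])
```

```text
top knob 101 [0.5388 0.1768 0.2261] 0.2346 [0.53934805 0.17674917]
oring 135 [0.6621 0.1722 0.1315] (array([0.605 , 0.1772, 0.0875]), np.float64(0.0014))
tail 52 [ 0.6345 -0.1053  0.1485] 0.15533931795587202 [ 0.64451628 -0.11157658  0.14499737]
nose 163 [ 0.63279161 -0.10440154  0.04260166]
dark z~.107 52 [0.67382076 0.18261091 0.09706117] (array([0.6558, 0.1804, 0.0229]), np.float64(0.001))
mat [ 0.51247566 -0.27912264 -0.00196389] [0.75255127 0.01240448 0.00999585]
z.13 427 (array([0.6028, 0.178 , 0.0886]), np.float64(0.0162))
side knob 61 [0.5338 0.1692 0.2249] 0.2362 [0.53587742 0.17253089]
oring 78 [0.6559 0.1354 0.1316] (array([0.602 , 0.1766, 0.0879]), np.float64(0.0022))
tail 62 [ 0.636  -0.1193  0.1481] 0.15703705135302753 [ 0.64309454 -0.11296518  0.14000864]
nose 26 [ 0.72430509 -0.1324753   0.05250369]
dark z~.107 29 [0.6737605  0.17890737 0.09778868] (array([0.6461, 0.1781, 0.0287]), np.float64(0.0021))
mat [ 0.6605395  -0.1751813  -0.00117206] [0.82525257 0.0112813  0.00993924]
z.13 199 (array([0.5943, 0.1771, 0.0931]), np.float64(0.0512))
[(455, 735, 3), (420, 560, 3)]
```

View pics/crop_t.png

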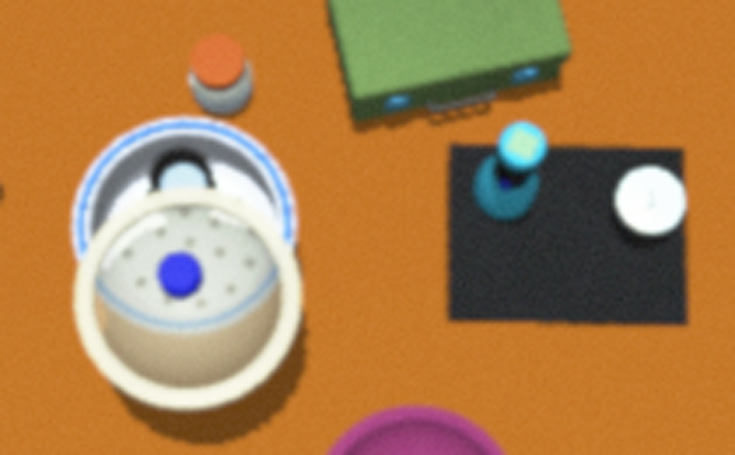

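View pics/crop_s.png

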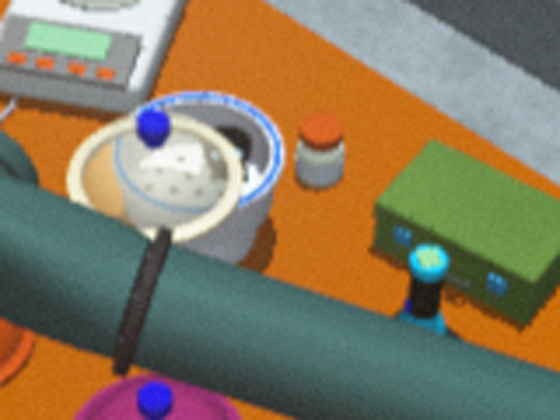

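The crops confirm the clear lid (red knob at top-view px (241,208)), the crucible in the open gap, and the thermometer upright on the mat with the covered spare crucible further along it. Next come refined positions from both views. I'll start turning to yaw 90 so that tool x is world y and tool y is world x.

```bash
cat >> h.py <<'E'
def ray(n,u,v,z):
    K,k1,Rm,t=cam(n); p=cv2.undistortPoints(np.array([[[u,v]]],float),K,np.array([k1,0,0,0,0.]))[0,0]
    d=Rm.T@np.array([*p,1]); c=-Rm.T@t; return (c+d*(z-c[2])/d[2]).round(4)
def st():
    o=env.get_obs(); print({k:np.round(o[k],4).tolist() for k in("time_s","tool_pos","tool_rot","force","grip_width","grasp_force","qpos")})
E
python3 - <<'E'
from h import *
for n,a,k in(("top",(339.1,171.4),(241.4,208.6)),("side",(342.3,224.9),(263.7,186.3))): print(n,ray(n,*a,.149),ray(n,*k,.218))
# nose & grip axis from clouds, per height slices
for n in("top","side"):
    W=np.load(f"pics/a_{n}.npz")["W"].reshape(-1,3)
    m=(np.hypot(W[:,0]-.64,W[:,1]+.11)<.05)&(W[:,2]>.143)&(W[:,2]<.156);q=W[m];print(n,"tailtop",len(q),q.mean(0),(q.min(0)+q.max(0))/2)
    m=(np.hypot(W[:,0]-.54,W[:,1]-.175)<.03)&(W[:,2]>.218)&(W[:,2]<.235);q=W[m];print(n,"knobtop",len(q),q.mean(0),(q.min(0)+q.max(0))/2)
    m=(np.hypot(W[:,0]-.62,W[:,1]+.2)<.05)&(W[:,2]>.056);q=W[m];print(n,"spare",len(q),q.mean(0))
    m=(W[:,2]>.155)&(W[:,0]>.4)&(W[:,0]<.85)&(W[:,1]<0.1)&(W[:,1]>-.45);q=W[m];print("tall",len(q),q.min(0) if len(q) else 0,q.max(0) if len(q) else 0)
E
```

```text
top [ 0.6452 -0.1132  0.149 ] [0.5394 0.1762 0.218 ]
side [ 0.6404 -0.1178  0.149 ] [0.5361 0.1722 0.218 ]
top tailtop 135 [ 0.64647268 -0.1104346   0.14971211] [ 0.6470446  -0.11157658  0.14946068]
top knobtop 134 [0.54006133 0.17812651 0.22583315] [0.54019016 0.1783632  0.22668278]
top spare 30 [ 0.61660556 -0.23444176  0.05838821]
tall 7 [ 0.5286235  -0.12004895  0.15533932] [0.65576385 0.09971116 0.15978089]
side tailtop 75 [ 0.64191327 -0.11411984  0.14964659] [ 0.64107388 -0.11296518  0.14951951]
side knobtop 57 [0.53604932 0.17517712 0.22613648] [0.53734868 0.17539848 0.22619246]
side spare 0 [nan nan nan]
tall 19 [ 0.51428324 -0.12562158  0.15505433] [0.65795311 0.09996719 0.17231563]<stdin>:8: RuntimeWarning: Mean of empty slice.
  ret = um.true_divide(
```

>>> {"api": "drive_tool", "payload": {"moves": [0, 0, -0.5, -1, 87, 0, 0, -0.5, -2, 87, 0, 0, -0.5, -3, 87, 0, 0, -0.5, -4, 87, 0, 0, -0.5, -5, 87]}}

```text
time_s: 0.72
tool_pos: [0.2894, -0.5816, 0.2419]
tool_rot: [-180.0, -0.0, 76.8]
force: [0.2, 0.2, 0.1]
grip_width: 0.0873
grasp_force: 0.0
```

>>> {"api": "drive_tool", "payload": {"moves": [0, 0, 0, -1, 87, 0, 0, 0, -1.35, 87, 0, 0, 0, -1.35, 87]}}

```text
time_s: 1.1
tool_pos: [0.2894, -0.5818, 0.242]
tool_rot: [-180.0, -0.0, 89.9]
force: [0.2, -0.2, 0.3]
grip_width: 0.087
grasp_force: 0.0
```

>>> {"api": "drive_tool", "payload": {"moves": [1.2, 0.9, 0, 0, 87, 2.4, 1.8, 0, 0, 87, 3.6, 2.7, 0, 0, 87, 4.8, 3.6, 0, 0, 87, 6.0, 4.5, 0, 0, 87]}}

```text
time_s: 1.72
tool_pos: [0.4706, -0.3404, 0.2425]
tool_rot: [180.0, 0.0, 89.9]
force: [0.7, 0.8, 0.8]
grip_width: 0.0869
grasp_force: 0.0
```

>>> {"api": "drive_tool", "payload": {"moves": [1.2, 0.9, 0, 0, 87, 2.4, 1.8, 0, 0, 87, 3.6, 2.7, 0, 0, 87, 4.8, 3.6, 0, 0, 87, 5.745, 4.365, 0, 0, 87]}}

```text
time_s: 2.35
tool_pos: [0.6456, -0.1097, 0.2424]
tool_rot: [180.0, -0.0, 90.0]
force: [-0.4, -1.3, 0.7]
grip_width: 0.0869
grasp_force: 0.0
```

>>> {"api": "drive_tool", "payload": {"moves": [0, 0, 0, 0, 87, 0, 0, 0, 0, 87]}}

```text
time_s: 2.6
tool_pos: [0.6442, -0.1131, 0.242]
tool_rot: [-179.9, 0.0, 89.9]
force: [-0.7, -0.9, -0.8]
grip_width: 0.0872
grasp_force: 0.0
```

Run:
```python
from h import *
st()
```

```text
{'time_s': 2.6, 'tool_pos': [0.6442, -0.1131, 0.242], 'tool_rot': [-179.9357, 0.0493, 89.9022], 'force': [-0.731, -0.8544, -0.8166], 'grip_width': 0.0872, 'grasp_force': 0.0, 'qpos': [30.8994, 21.1817, -30.8703, 79.9267, 10.8452, 81.8852, 0.1054]}
```

>>> {"api": "drive_tool", "payload": {"moves": [0, 0, 0.9, 0, 87, 0, 0, 1.8, 0, 87, 0, 0, 2.7, 0, 87, 0, 0, 3.4, 0, 87, 0, 0, 3.8, 0, 87]}}

```text
time_s: 3.22
tool_pos: [0.6429, -0.1149, 0.0889]
tool_rot: [-179.9, 0.1, 89.8]
force: [-0.3, -0.3, 0.4]
grip_width: 0.0872
grasp_force: 0.0
```

>>> {"api": "drive_tool", "payload": {"moves": [0, 0, 0, 0, 87, 0, 0, 0, 0, 60, 0, 0, 0, 0, 48, 0, 0, 0, 0, 42, 0, 0, 0, 0, 38], "squeeze": 15}}

```text
time_s: 3.85
tool_pos: [0.6447, -0.1124, 0.0909]
tool_rot: [180.0, 0.0, 90.0]
force: [-0.1, 0.1, 0.2]
grip_width: 0.0545
grasp_force: 0.0
```

>>> {"api": "drive_tool", "payload": {"moves": [0, 0, 0, 0, 36, 0, 0, 0, 0, 33, 0, 0, 0, 0, 28, 0, 0, 0, 0, 25, 0, 0, 0, 0, 25]}}

```text
time_s: 4.47
tool_pos: [0.6446, -0.1124, 0.0906]
tool_rot: [180.0, 0.0, 90.0]
force: [1.7, 0.7, 0.1]
grip_width: 0.039
grasp_force: 15.0
```

>>> {"api": "drive_tool", "payload": {"moves": [0, 0, 0, 0, 25, 0, 0, 0, 0, 25, 0, 0, 0, 0, 25], "squeeze": 20}}

```text
time_s: 4.85
tool_pos: [0.6446, -0.1124, 0.0906]
tool_rot: [180.0, 0.0, 90.0]
force: [-0.5, -0.2, 0.6]
grip_width: 0.0385
grasp_force: 20.0
```

Run:
```python
from h import *
st(); o=snap("b")
a=cv2.resize(o["top"][0][130:230,290:400],(440,400),interpolation=2); b=cv2.resize(o["side"][0][180:280,290:380],(360,400),interpolation=2)
cv2.imwrite("pics/b.png",np.hstack([a,b])[...,::-1])
```

```text
{'time_s': 4.85, 'tool_pos': [0.6446, -0.1124, 0.0906], 'tool_rot': [179.9892, 0.0075, 89.9594], 'force': [-0.4747, -0.185, 0.6166], 'grip_width': 0.0385, 'grasp_force': 20.0019, 'qpos': [30.2864, 26.9339, -29.5632, 90.342, 14.1173, 66.4547, -2.3147]}
```

View pics/b.png

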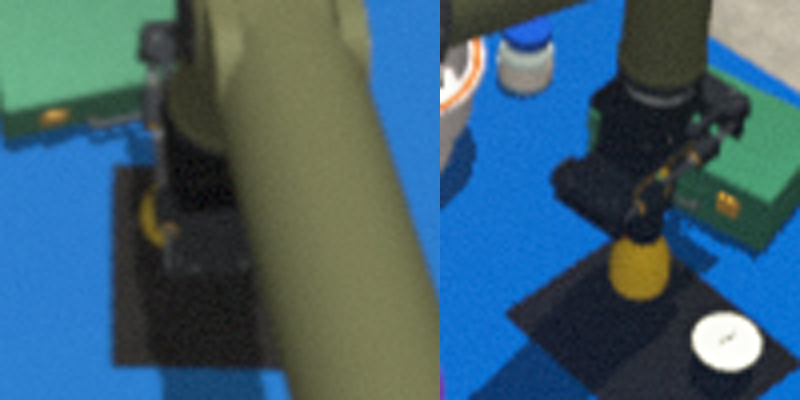

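The thermometer stands upright between the fingers (side crop (640,265)). An opening of 38.5 mm suggests the pads touch the 40 mm tail, so I'll regrip 7 mm lower.

>>> {"api": "drive_tool", "payload": {"moves": [0, 0, 0, 0, 50, 0, 0, 0, 0, 55, 0, 0, 0, 0, 55, 0, 0, 0.09, 0, 55, 0, 0, 0.17, 0, 55]}}

```text
time_s: 5.58
tool_pos: [0.6444, -0.1124, 0.0834]
tool_rot: [-180.0, 0.0, 90.0]
force: [0.6, -0.3, -0.1]
grip_width: 0.0546
grasp_force: 0.0
```

>>> {"api": "drive_tool", "payload": {"moves": [0, 0, 0, 0, 42, 0, 0, 0, 0, 38, 0, 0, 0, 0, 34, 0, 0, 0, 0, 28, 0, 0, 0, 0, 25]}}

```text
time_s: 6.2
tool_pos: [0.6448, -0.1124, 0.0839]
tool_rot: [180.0, 0.0, 90.0]
force: [0.6, -0.2, -0.2]
grip_width: 0.0336
grasp_force: 20.0
```

>>> {"api": "drive_tool", "payload": {"moves": [0, 0, 0, 0, 25, 0, 0, 0, 0, 25, 0, 0, 0, 0, 25]}}

```text
time_s: 6.58
tool_pos: [0.6448, -0.1124, 0.0839]
tool_rot: [180.0, 0.0, 90.0]
force: [1.1, 0.5, 0.5]
grip_width: 0.0336
grasp_force: 20.0
```

>>> {"api": "drive_tool", "payload": {"moves": [0, 0, -0.5, 0, 25, 0, 0, -1.5, 0, 25, 0, 0, -2.8, 0, 25, 0, 0, -4.1, 0, 25, 0, 0, -5.08, 0, 25]}}

```text
time_s: 7.2
tool_pos: [0.6445, -0.1122, 0.2908]
tool_rot: [179.9, 0.0, 90.0]
force: [-0.2, -0.7, -2.6]
grip_width: 0.0335
grasp_force: 20.0
```

>>> {"api": "drive_tool", "payload": {"moves": [0.6, 0, 0, 0, 25, 1.6, 0, 0, 0, 25, 2.8, 0.05, 0, 0, 25, 4.0, 0.1, 0, 0, 25, 5.2, 0.14, 0, 0, 25]}}

```text
time_s: 7.82
tool_pos: [0.6487, 0.0985, 0.2855]
tool_rot: [-179.8, -0.0, 90.0]
force: [0.8, -0.3, -2.1]
grip_width: 0.0338
grasp_force: 20.0
```

>>> {"api": "drive_tool", "payload": {"moves": [0.9, 0, 0, 0, 25, 1.6, 0, 0, 0, 25, 2.0, 0, 0, 0, 25, 2.085, 0, 0, 0, 25, 2.085, 0, 0, 0, 25]}}

```text
time_s: 8.45
tool_pos: [0.6504, 0.1779, 0.2865]
tool_rot: [-180.0, 0.1, 89.9]
force: [0.3, -0.2, -2.2]
grip_width: 0.0337
grasp_force: 20.0
```

Run:
```python
from h import *
st(); o=snap("c")
a=cv2.resize(o["top"][0][130:260,180:310],(400,400),interpolation=2); b=cv2.resize(o["side"][0][90:220,220:350],(400,400),interpolation=2)
cv2.imwrite("pics/c.png",np.hstack([a,b])[...,::-1])
```

```text
{'time_s': 8.45, 'tool_pos': [0.6504, 0.1779, 0.2865], 'tool_rot': [-179.9667, 0.0666, 89.8937], 'force': [0.3292, -0.2329, -2.1785], 'grip_width': 0.0337, 'grasp_force': 19.9834, 'qpos': [8.2252, 24.2605, -36.9619, 72.2864, 14.3571, 88.0335, -26.8517]}
```

View pics/c.png

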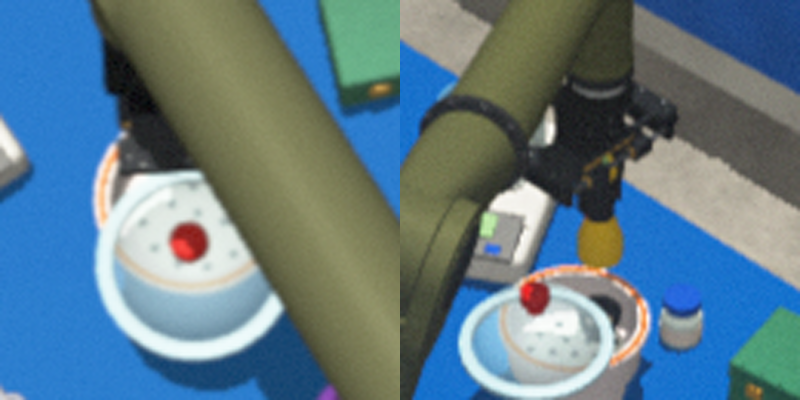

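The nose points straight down over the gap (side crop (600,240)), above the crucible at (605,310), and clear of the lid. I'll check the aim numerically in the side view.

Run:
```python
from h import *
from scipy.optimize import least_squares
def fit(P,r):
    f=least_squares(lambda p:np.hypot(P[:,0]-p[0],P[:,1]-p[1])-r,P[:,:2].mean(0)+[.015,.015],loss="soft_l1",f_scale=.002);return f.x.round(4),np.abs(f.fun).mean().round(4)
z=np.load("pics/c_side.npz");im,W=z["im"],z["W"]
hsv=cv2.cvtColor(im,cv2.COLOR_RGB2HSV).astype(int)
g=(np.hypot(W[...,0]-.65,W[...,1]-.178)<.05)
y=(hsv[...,0]>15)&(hsv[...,0]<35)&(hsv[...,1]>120)&g
q=W[y];print("nose z",np.percentile(q[:,2],[1,50,99]));q=q[(q[:,2]>.205)&(q[:,2]<.24)];print("nose",len(q),fit(q,.028))
for s in("a_side","a_top","c_side"):
    z=np.load(f"pics/{s}.npz");im,W=z["im"],z["W"]
    v=im.max(2);g=(np.hypot(W[...,0]-.65,W[...,1]-.178)<.055)
    q=W[g&(v<95)&(np.abs(W[...,2]-.105)<.005)]
    print(s,len(q),q.min(0).round(4),q.max(0).round(4),q.mean(0).round(4),fit(q,.0275))
```

```text
nose z [0.20661025 0.24698435 0.37215811]
nose 82 (array([0.6507, 0.1788]), np.float64(0.0028))
a_side 17 [0.6464 0.1495 0.1003] [0.6785 0.1998 0.1096] [0.671  0.1808 0.1053] (array([0.6959, 0.173 ]), np.float64(0.0067))
a_top 33 [0.6561 0.1554 0.1001] [0.6817 0.2043 0.1094] [0.6734 0.1823 0.1038] (array([0.7007, 0.1834]), np.float64(0.0065))
c_side 27 [0.6488 0.1517 0.1006] [0.6796 0.2058 0.1088] [0.6692 0.1792 0.1054] (array([0.6966, 0.1772]), np.float64(0.0083))
```

Aim is good: nose at (0.651, 0.179), lens at z ≈ 0.207, crucible centre ≈ (0.651, 0.179). I'll hold still.

>>> {"api": "drive_tool", "payload": {"moves": [0, 0, 0, 0, 25, 0, 0, 0, 0, 25, 0, 0, 0, 0, 25, 0, 0, 0, 0, 25, 0, 0, 0, 0, 25]}}

```text
time_s: 9.18
tool_pos: [0.6503, 0.179, 0.2869]
tool_rot: [180.0, 0.0, 90.0]
force: [-0.4, -0.2, -1.4]
grip_width: 0.0334
grasp_force: 20.0
```

>>> {"api": "drive_tool", "payload": {"moves": [0, 0, 0, 0, 25, 0, 0, 0, 0, 25, 0, 0, 0, 0, 25, 0, 0, 0, 0, 25, 0, 0, 0, 0, 25]}}

```text
time_s: 9.8
tool_pos: [0.6503, 0.179, 0.2869]
tool_rot: [-180.0, 0.0, 90.0]
force: [-0.2, 0.6, -1.9]
grip_width: 0.0335
grasp_force: 20.0
```

>>> {"api": "drive_tool", "payload": {"moves": [0, 0, 0, 0, 25, 0, 0, 0, 0, 25, 0, 0, 0, 0, 25, 0, 0, 0, 0, 25, 0, 0, 0, 0, 25]}}

```text
time_s: 10.42
tool_pos: [0.6503, 0.179, 0.2869]
tool_rot: [-180.0, 0.0, 90.0]
force: [-0.6, -0.5, -1.7]
grip_width: 0.0337
grasp_force: 20.0
```

>>> {"api": "drive_tool", "payload": {"moves": [0, 0, 0, 0, 25, 0, 0, 0, 0, 25, 0, 0, 0, 0, 25, 0, 0, 0, 0, 25, 0, 0, 0, 0, 25]}}

```text
time_s: 11.05
tool_pos: [0.6503, 0.179, 0.2869]
tool_rot: [180.0, 0.0, 90.0]
force: [0.2, -0.5, -2.5]
grip_width: 0.0339
grasp_force: 20.0
```

>>> {"api": "drive_tool", "payload": {"moves": [0, 0, 0, 0, 25, 0, 0, 0, 0, 25, 0, 0, 0, 0, 25, 0, 0, 0, 0, 25]}}

```text
time_s: 11.55
tool_pos: [0.6503, 0.179, 0.2869]
tool_rot: [180.0, 0.0, 90.0]
force: [0.8, 0.5, -2.1]
grip_width: 0.0337
grasp_force: 20.0
```

>>> {"api": "drive_tool", "payload": {"moves": [-0.6, 0, 0, 0, 25, -1.6, 0, 0, 0, 25, -2.8, -0.05, 0, 0, 25, -4.0, -0.1, 0, 0, 25, -5.2, -0.14, 0, 0, 25]}}

```text
time_s: 12.18
tool_pos: [0.6444, -0.0305, 0.2871]
tool_rot: [180.0, 0.0, 90.0]
force: [0.3, -0.7, -2.1]
grip_width: 0.0339
grasp_force: 20.0
```

>>> {"api": "drive_tool", "payload": {"moves": [-0.9, 0, 0, 0, 25, -1.6, 0, 0, 0, 25, -2.0, 0, 0, 0, 25, -2.085, 0, 0, 0, 25, -2.085, 0, 0, 0, 25]}}

```text
time_s: 12.8
tool_pos: [0.6447, -0.1109, 0.287]
tool_rot: [180.0, -0.1, 90.1]
force: [-0.4, 0.9, -2.8]
grip_width: 0.0337
grasp_force: 20.0
```

>>> {"api": "drive_tool", "payload": {"moves": [0, 0, 0.8, 0, 25, 0, 0, 2.0, 0, 25, 0, 0, 3.2, 0, 25, 0, 0, 4.2, 0, 25, 0, 0, 4.75, 0, 25]}}

```text
time_s: 13.42
tool_pos: [0.6432, -0.1099, 0.0944]
tool_rot: [-179.8, -0.1, 90.1]
force: [0.1, -0.2, -1.6]
grip_width: 0.0334
grasp_force: 20.0
```

>>> {"api": "drive_tool", "payload": {"moves": [0, 0, 0, 0, 25, 0, 0, 0.12, 0, 25, 0, 0, 0.22, 0, 25, 0, 0, 0.32, 0, 25, 0, 0, 0.32, 0, 25]}}

```text
time_s: 14.05
tool_pos: [0.6444, -0.1125, 0.084]
tool_rot: [-180.0, 0.0, 90.0]
force: [0.2, 0.4, -1.9]
grip_width: 0.0337
grasp_force: 20.0
```

>>> {"api": "drive_tool", "payload": {"moves": [0, 0, 0, 0, 25, 0, 0, 0, 0, 25]}}

```text
time_s: 14.3
tool_pos: [0.6446, -0.1125, 0.0843]
tool_rot: [180.0, 0.0, 90.0]
force: [-0.1, -0.2, -1.9]
grip_width: 0.0336
grasp_force: 20.0
```

>>> {"api": "drive_tool", "payload": {"moves": [0, 0, 0.01, 0, 25, 0, 0, 0.015, 0, 25, 0, 0, 0.015, 0, 25], "squeeze": 10}}

```text
time_s: 14.68
tool_pos: [0.6447, -0.1124, 0.0839]
tool_rot: [180.0, 0.0, 90.0]
force: [-0.5, -0.8, -0.5]
grip_width: 0.034
grasp_force: 10.0
```

>>> {"api": "drive_tool", "payload": {"moves": [0, 0, 0, 0, 36, 0, 0, 0, 0, 40, 0, 0, 0, 0, 50, 0, 0, 0, 0, 70, 0, 0, 0, 0, 87]}}

```text
time_s: 15.3
tool_pos: [0.6445, -0.1124, 0.0835]
tool_rot: [180.0, 0.0, 90.0]
force: [-0.1, 0.5, -0.3]
grip_width: 0.0622
grasp_force: 0.0
```

>>> {"api": "drive_tool", "payload": {"moves": [0, 0, 0, 0, 87, 0, 0, 0, 0, 87, 0, 0, 0, 0, 87, 0, 0, 0, 0, 87]}}

```text
time_s: 15.8
tool_pos: [0.6445, -0.1124, 0.0835]
tool_rot: [-180.0, 0.0, 90.0]
force: [-0.2, -0.5, 0.0]
grip_width: 0.0864
grasp_force: 0.0
```

>>> {"api": "drive_tool", "payload": {"moves": [0, 0, -0.5, 0, 87, 0, 0, -1.5, 0, 87, 0, 0, -2.6, 0, 87, 0, 0, -3.8, 0, 87, 0, 0, -4.4, 0, 87]}}

```text
time_s: 16.42
tool_pos: [0.6458, -0.1121, 0.2649]
tool_rot: [179.6, 0.1, 90.0]
force: [0.5, -0.3, -0.8]
grip_width: 0.087
grasp_force: 0.0
```

>>> {"api": "drive_tool", "payload": {"moves": [1.3, -0.5, 0, 0, 87, 2.7, -1.0, 0, 0, 87, 4.1, -1.5, 0, 0, 87, 5.5, -2.1, 0, 0, 87, 6.6, -2.5, 0, 0, 87]}}

```text
time_s: 17.05
tool_pos: [0.5434, 0.1549, 0.2616]
tool_rot: [179.9, -0.0, 90.1]
force: [1.1, -0.7, 0.4]
grip_width: 0.087
grasp_force: 0.0
```

>>> {"api": "drive_tool", "payload": {"moves": [0.61, -0.15, 0, 0, 87, 0.61, -0.15, 0, 0, 87, 0.61, -0.15, 0, 0, 87]}}

```text
time_s: 17.42
tool_pos: [0.5395, 0.1744, 0.2602]
tool_rot: [179.9, 0.1, 89.9]
force: [-0.6, -0.9, 0.4]
grip_width: 0.0871
grasp_force: 0.0
```

Run:
```python
from h import *
st(); o=snap("d")
a=cv2.resize(o["top"][0][130:260,180:400],(660,390),interpolation=2)
cv2.imwrite("pics/d.png",a[...,::-1])
for n in("top","side"):
    im,W=o[n]; q=W[(im[...,0]>130)&(im[...,1]<70)&(im[...,2]<70)&(np.hypot(W[...,0]-.54,W[...,1]-.175)<.03)&(W[...,2]>.218)&(W[...,2]<.235)]
    print(n,len(q),q.mean(0) if len(q) else 0)
    q=W[(np.hypot(W[...,0]-.645,W[...,1]+.112)<.05)&(W[...,2]>.143)&(W[...,2]<.156)];print("tail",len(q),q.mean(0) if len(q) else 0)
```

```text
{'time_s': 17.425, 'tool_pos': [0.5395, 0.1744, 0.2602], 'tool_rot': [179.9385, 0.0626, 89.861], 'force': [-0.6337, -0.8754, 0.3614], 'grip_width': 0.0871, 'grasp_force': 0.0, 'qpos': [15.7331, 10.6927, -41.254, 90.8492, 7.1972, 81.1117, -26.2772]}
top 0 0
tail 136 [ 0.64527207 -0.11096815  0.14963665]
side 36 [0.53476834 0.17146891 0.2265161 ]
tail 73 [ 0.64092781 -0.11514665  0.14985054]
```

View pics/d.png

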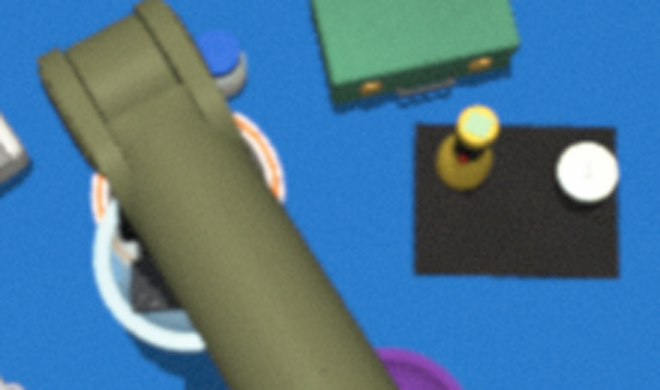

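The thermometer stands upright on the mat again (px (480,130)), same position as before. Now descend on the knob and grip it gently.

>>> {"api": "drive_tool", "payload": {"moves": [0, 0, 0.5, 0, 87, 0, 0, 1.0, 0, 87, 0, 0, 1.3, 0, 87, 0, 0, 1.54, 0, 87, 0, 0, 1.54, 0, 87]}}

```text
time_s: 18.15
tool_pos: [0.5386, 0.1757, 0.1974]
tool_rot: [-179.9, 0.0, 89.9]
force: [0.2, -0.8, -0.1]
grip_width: 0.0873
grasp_force: 0.0
```

>>> {"api": "drive_tool", "payload": {"moves": [0, 0, 0, 0, 70, 0, 0, 0, 0, 60, 0, 0, 0, 0, 52, 0, 0, 0, 0, 46, 0, 0, 0, 0, 42], "squeeze": 6}}

```text
time_s: 18.77
tool_pos: [0.5387, 0.1761, 0.198]
tool_rot: [180.0, 0.0, 90.0]
force: [-0.2, 0.3, 0.6]
grip_width: 0.0464
grasp_force: 0.0
```

>>> {"api": "drive_tool", "payload": {"moves": [0, 0, 0, 0, 40, 0, 0, 0, 0, 38, 0, 0, 0, 0, 37, 0, 0, 0, 0, 36, 0, 0, 0, 0, 34]}}

```text
time_s: 19.4
tool_pos: [0.5392, 0.1761, 0.1981]
tool_rot: [179.9, -0.0, 89.9]
force: [1.9, -0.5, 0.2]
grip_width: 0.0361
grasp_force: 6.0
```

>>> {"api": "drive_tool", "payload": {"moves": [0, 0, 0, 0, 30, 0, 0, 0, 0, 30, 0, 0, 0, 0, 30]}}

```text
time_s: 19.77
tool_pos: [0.5391, 0.1761, 0.1981]
tool_rot: [180.0, -0.0, 90.0]
force: [2.8, -0.7, 0.5]
grip_width: 0.0354
grasp_force: 6.0
```

>>> {"api": "drive_tool", "payload": {"moves": [0, 0, 0.01, 0, 30, 0, 0.08, 0.01, 0, 30, 0, 0.18, 0.01, 0, 30, 0, 0.28, 0.01, 0, 30, 0, 0.38, 0.01, 0, 30], "squeeze": 4}}

```text
time_s: 20.4
tool_pos: [0.5518, 0.1767, 0.1973]
tool_rot: [-179.7, 0.0, 90.0]
force: [-5.6, -0.8, 5.1]
grip_width: 0.0356
grasp_force: 4.0
```

>>> {"api": "drive_tool", "payload": {"moves": [0, 0.1, 0, 0, 30, 0, 0.2, 0, 0, 30, 0, 0.3, 0, 0, 30, 0, 0.4, 0, 0, 30, 0, 0.5, 0, 0, 30]}}

```text
time_s: 21.02
tool_pos: [0.5719, 0.1768, 0.1973]
tool_rot: [-179.7, 0.0, 90.0]
force: [-4.3, -0.8, 4.6]
grip_width: 0.0356
grasp_force: 4.0
```

Run:
```python
from h import *
st(); o=snap("e")
```

```text
{'time_s': 21.025, 'tool_pos': [0.5719, 0.1768, 0.1973], 'tool_rot': [-179.7291, 0.0181, 90.0284], 'force': [-4.3335, -0.8493, 4.633], 'grip_width': 0.0356, 'grasp_force': 3.9935, 'qpos': [13.6935, 17.2496, -40.2796, 91.4238, 11.3045, 75.7767, -28.1235]}
```

View pics/e_side.png

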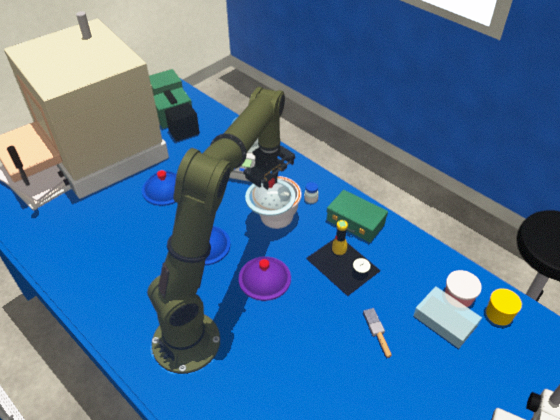

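The lid is sliding level at (272,200) in the side view, with a crescent of flange still open on the far side. I'll continue to near the centre.

>>> {"api": "drive_tool", "payload": {"moves": [0, 0.1, 0, 0, 30, 0, 0.2, 0, 0, 30, 0, 0.3, 0, 0, 30, 0, 0.4, 0, 0, 30, 0, 0.5, 0, 0, 30]}}

```text
time_s: 21.75
tool_pos: [0.5942, 0.1758, 0.1973]
tool_rot: [-180.0, 0.0, 89.9]
force: [-3.2, 0.6, 1.7]
grip_width: 0.0358
grasp_force: 4.0
```

>>> {"api": "drive_tool", "payload": {"moves": [0, 0.06, 0, 0, 30, 0, 0.12, 0, 0, 30, 0, 0.18, 0, 0, 30, 0, 0.22, 0, 0, 30, 0, 0.22, 0, 0, 30]}}

```text
time_s: 22.38
tool_pos: [0.6031, 0.1759, 0.1973]
tool_rot: [180.0, 0.0, 89.9]
force: [0.7, -0.1, -1.1]
grip_width: 0.0359
grasp_force: 4.0
```

```bash
cat >> h.py <<'E'
from scipy.optimize import least_squares
def circ(P,r=None,c0=(.603,.177)):
    f=least_squares(lambda p:np.hypot(P[:,0]-p[0],P[:,1]-p[1])-(r or p[2]),[*c0,.09],loss="soft_l1",f_scale=.0015);return f.x.round(4),len(P),np.abs(f.fun).mean().round(4)
def lid(o):
    for n in("top","side"):
        im,W=o[n];w=W.reshape(-1,3);c=im.reshape(-1,3).astype(int)
        g=np.hypot(w[:,0]-.6,w[:,1]-.177)
        h=cv2.cvtColor(im,cv2.COLOR_RGB2HSV).reshape(-1,3).astype(int)
        ora=(h[:,0]>=5)&(h[:,0]<18)&(h[:,1]>70)&(h[:,2]>100)&(np.abs(w[:,2]-.13)<.008)&(g<.12);q=w[ora]
        print(n,"oring",circ(q,.0875) if len(q)>5 else 0)
        m=(np.abs(w[:,2]-.139)<.003)&(g<.105)&(g>.075)&(c.min(1)>120);print("lidflange",w[m][:,2].mean(),circ(w[m]) if m.sum()>9 else 0)
        m=(c[:,0]>120)&(c[:,1]<80)&(c[:,2]<80)&(g<.04)&(w[:,2]>.218)&(w[:,2]<.235);print("knob",m.sum(),w[m].mean(0) if m.sum() else 0)
E
python3 - <<'E'
from h import *
st(); o=snap("f"); lid(o)
E
```

```text
{'time_s': 22.375, 'tool_pos': [0.6031, 0.1759, 0.1973], 'tool_rot': [179.9718, 0.0022, 89.9482], 'force': [0.6595, -0.1307, -1.0788], 'grip_width': 0.0359, 'grasp_force': 4.0001, 'qpos': [12.4107, 20.7771, -39.4122, 87.3755, 13.3998, 76.6223, -28.3262]}
top oring 0
lidflange 0.1396057064009688 (array([0.6059, 0.1771, 0.0898]), 191, np.float64(0.0029))
knob 0 0
side oring 0
lidflange 0.13940366101797588 (array([0.6026, 0.1783, 0.0893]), 140, np.float64(0.0042))
knob 18 [0.59743199 0.16396981 0.22554701]
```

Lid flange fits (0.606, 0.177) top and (0.603, 0.178) side, matching the base centre in each view within about 1 mm. I'll release, back off and inspect.

>>> {"api": "drive_tool", "payload": {"moves": [0, 0, 0, 0, 38, 0, 0, 0, 0, 44, 0, 0, 0, 0, 60, 0, 0, 0, 0, 80, 0, 0, 0, 0, 87]}}

```text
time_s: 23.1
tool_pos: [0.6028, 0.176, 0.1976]
tool_rot: [180.0, 0.0, 90.0]
force: [-0.6, 0.7, 0.2]
grip_width: 0.066
grasp_force: 0.0
```

>>> {"api": "drive_tool", "payload": {"moves": [0, 0, 0, 0, 87, 0, 0, -0.6, 0, 87, 0, 0, -1.4, 0, 87, 0, 0, -2.2, 0, 87, 0, 0, -2.5, 0, 87]}}

```text
time_s: 23.72
tool_pos: [0.6034, 0.1766, 0.2996]
tool_rot: [179.8, -0.0, 90.0]
force: [0.2, -0.1, -0.0]
grip_width: 0.0869
grasp_force: 0.0
```

>>> {"api": "drive_tool", "payload": {"moves": [-1.4, 0, 0, 0, 87, -2.8, 0, 0, 0, 87, -4.2, 0, 0, 0, 87, -5.6, 0, 0, 0, 87, -7.0, 0, 0, 0, 87]}}

```text
time_s: 24.35
tool_pos: [0.6019, -0.1058, 0.2966]
tool_rot: [-179.9, 0.0, 90.0]
force: [0.0, 0.3, 0.4]
grip_width: 0.0872
grasp_force: 0.0
```

>>> {"api": "drive_tool", "payload": {"moves": [-1.4, 0, 0, 0, 87, -2.8, 0, 0, 0, 87, -3.5, 0, 0, 0, 87, -3.5, 0, 0, 0, 87, -3.5, 0, 0, 0, 87]}}

```text
time_s: 24.98
tool_pos: [0.6026, -0.2421, 0.2969]
tool_rot: [-180.0, -0.1, 90.1]
force: [-0.1, 1.0, 0.4]
grip_width: 0.0869
grasp_force: 0.0
```

Run:
```python
from h import *
st(); o=snap("g"); lid(o)
# base wall below flange (side view) and lid flange colour-free heights
for n in("top","side"):
    w=o[n][1].reshape(-1,3); g=np.hypot(w[:,0]-.604,w[:,1]-.177)
    m=(w[:,2]>.03)&(w[:,2]<.11)&(g>.07)&(g<.1);print(n,"wall",circ(w[m],.084))
    m=(w[:,2]>.115)&(w[:,2]<.145)&(g<.11)&(g>.086);print("rim",circ(w[m],.094))
    w0=np.load(f"pics/a_{n}.npz")["W"].reshape(-1,3);g=np.hypot(w0[:,0]-.604,w0[:,1]-.177);m=(w0[:,2]>.03)&(w0[:,2]<.11)&(g>.07)&(g<.1);print("wall0",circ(w0[m],.084))
a=cv2.resize(o["top"][0][130:260,180:310],(400,400),interpolation=2); b=cv2.resize(o["side"][0][140:250,220:330],(400,400),interpolation=2)
cv2.imwrite("pics/g.png",np.hstack([a,b])[...,::-1])
```

```text
{'time_s': 24.975, 'tool_pos': [0.6026, -0.2421, 0.2969], 'tool_rot': [-179.9603, -0.0918, 90.0626], 'force': [-0.1421, 0.962, 0.4396], 'grip_width': 0.0869, 'grasp_force': 0.0, 'qpos': [40.9578, 19.3502, -28.5053, 75.5193, 9.0279, 87.4238, 13.4711]}
top oring 0
lidflange 0.1397382208229193 (array([0.605 , 0.1781, 0.0889]), 416, np.float64(0.0031))
knob 88 [0.6009665 0.1761534 0.2264685]
side oring 0
lidflange 0.1393866110621891 (array([0.6028, 0.1789, 0.0905]), 110, np.float64(0.0045))
knob 0 0
top wall (array([0.6065, 0.1785, 0.09  ]), 6, np.float64(0.0001))
rim (array([0.6051, 0.1772, 0.09  ]), 483, np.float64(0.0038))
wall0 (array([0.5983, 0.1785, 0.09  ]), 411, np.float64(0.0035))
side wall (array([0.6047, 0.1792, 0.09  ]), 290, np.float64(0.0025))
rim (array([0.6042, 0.18  , 0.09  ]), 237, np.float64(0.0025))
wall0 (array([0.5996, 0.1799, 0.09  ]), 248, np.float64(0.0031))
```

View pics/g.png

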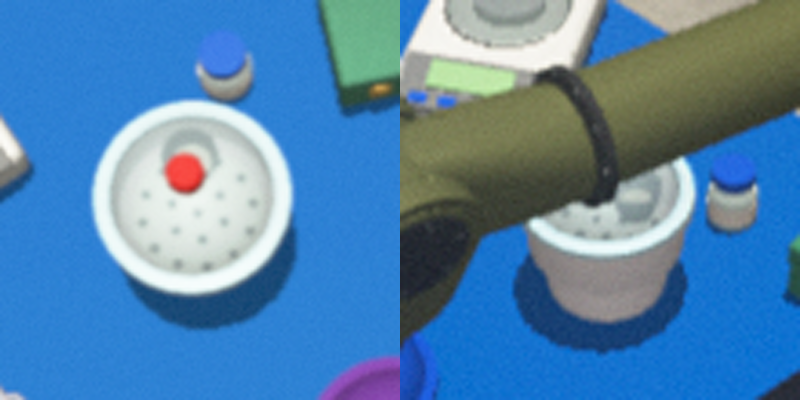

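The lid looks concentric and level on the base (top crop centre (190,197)), and the crucible is visible upright inside. The tool travelled 63.9 mm against a measured offset of about 65.5 mm, so I'll do a subpixel silhouette check of the outlines.

```bash
cat >> h.py <<'E'
def proj(n,P):
    m=env.camera_model(n); return cv2.projectPoints(np.array(P,float),np.array(m["rvec"],float),np.array(m["tvec"],float),np.array(m["K"],float),np.array([m["k1"],0,0,0,0.]))[0][:,0]
def edge(n,im,z,c,angs,lo=.08,hi=.108):
    # radial profiles of (R-B): blue bench very negative, flange ~0
    f=cv2.GaussianBlur(im[...,0].astype(np.float32)-im[...,2],(3,3),0); rs=np.linspace(lo,hi,113); out=[]
    for a in np.radians(angs):
        P=np.c_[c[0]+rs*np.cos(a),c[1]+rs*np.sin(a),rs*0+z]; uv=proj(n,P).astype(np.float32)
        s=cv2.remap(f,uv[None,:,0],uv[None,:,1],cv2.INTER_LINEAR)[0]
        k=np.where(s< (np.median(s[-20:])+s[30:60].max())/2)[0]; k=k[k>40]
        if len(k) and s[-20:].max()<-60: out.append(P[k[0]])
    return np.array(out)
E
python3 - <<'E'
from h import *
L=lambda t,n:np.load(f"pics/{t}_{n}.npz")["im"]
c=(.604,.177); A=np.arange(-60,61,3)
for t,z in(("a",.130),("g",.139)):
    P=edge("top",L(t,"top"),z,c,A); print("top",t,circ(P,.094),circ(P))
A=np.arange(-75,35,3)
for t,z in(("a",.130),("g",.139)):
    P=edge("side",L(t,"side"),z,c,A); print("side",t,circ(P,.094) if len(P) else 0)
for t,cc in(("a",(.538,.176)),("g",c),):
    P=edge("top",L(t,"top"),.139,cc,np.r_[60:120:3,240:300:3]); print("lid y",t,circ(P,.094,cc))
# knob centroid by pixels, same method both
for t,zc in(("a",.222),("g",.222)):
    im=L(t,"top").astype(int); m=(im[...,0]>130)&(im[...,1]<80)&(im[...,2]<80); m[:150]=0;m[240:]=0;m[:,:210]=0;m[:,270:]=0
    v,u=np.nonzero(m);print("knob",t,len(u),ray("top",u.mean(),v.mean(),zc))
E
```

```text
top a (array([0.6065, 0.1774, 0.09  ]), 36, np.float64(0.0002)) (array([0.6057, 0.1774, 0.0947]), 36, np.float64(0.0002))
top g (array([0.6061, 0.177 , 0.09  ]), 35, np.float64(0.0003)) (array([0.6046, 0.1771, 0.0952]), 35, np.float64(0.0002))
side a (array([0.6054, 0.1784, 0.09  ]), 33, np.float64(0.0007))
side g (array([0.6014, 0.1732, 0.09  ]), 18, np.float64(0.0015))
lid y a (array([0.538 , 0.1764, 0.09  ]), 37, np.float64(0.0023))
lid y g (array([0.6035, 0.1767, 0.09  ]), 40, np.float64(0.0017))
knob a 94 [0.5391 0.1765 0.222 ]
knob g 89 [0.6022 0.1763 0.222 ]
```

Run:
```python
from h import *
for t in "acdeg":
    z=np.load(f"pics/{t}_side.npz");w=z["W"].reshape(-1,3);c=z["im"].reshape(-1,3).astype(int);g=np.hypot(w[:,0]-.604,w[:,1]-.177)
    a=np.degrees(np.arctan2(w[:,1]-.177,w[:,0]-.604))
    m=(w[:,2]>.06)&(w[:,2]<.112)&(g>.076)&(g<.094)&(a>-150)&(a<-40)&(c.max(1)-c.min(1)<60)
    print(t,m.sum(),circ(w[m],.084) if m.sum()>9 else 0)
    f=(w[:,2]>.12)&(w[:,2]<.135)&(g<.1)&(g>.078)&(np.abs(a)<60); print("  flange",f.sum())
zc=[np.load(f"pics/{t}_side.npz")["im"] for t in "cg"]
P=[edge("side",i,.1,(.604,.177),np.arange(-75,-5,3),.07,.1) for i in zc]
G=[cv2.cvtColor(i,cv2.COLOR_RGB2GRAY)[205:235,255:300].astype(np.float32) for i in zc]
print("base shift px",cv2.phaseCorrelate(*G,cv2.createHanningWindow(G[0].shape[::-1],cv2.CV_32F)))
a=cv2.resize(zc[0][140:250,220:330],(400,400),interpolation=2);b=cv2.resize(zc[1][140:250,220:330],(400,400),interpolation=2)
cv2.imwrite("pics/cg.png",np.hstack([a,b])[...,::-1])
```

```text
a 134 (array([0.6039, 0.179 , 0.09  ]), 134, np.float64(0.0023))
  flange 133
c 132 (array([0.6039, 0.1792, 0.09  ]), 132, np.float64(0.0021))
  flange 124
d 127 (array([0.6033, 0.1793, 0.09  ]), 127, np.float64(0.002))
  flange 125
e 167 (array([0.6037, 0.1788, 0.09  ]), 167, np.float64(0.0025))
  flange 106
g 179 (array([0.604 , 0.1792, 0.09  ]), 179, np.float64(0.0024))
  flange 3
base shift px ((0.446529598640069, -0.04690398245654315), 0.6520041275024414)
```

View pics/cg.png

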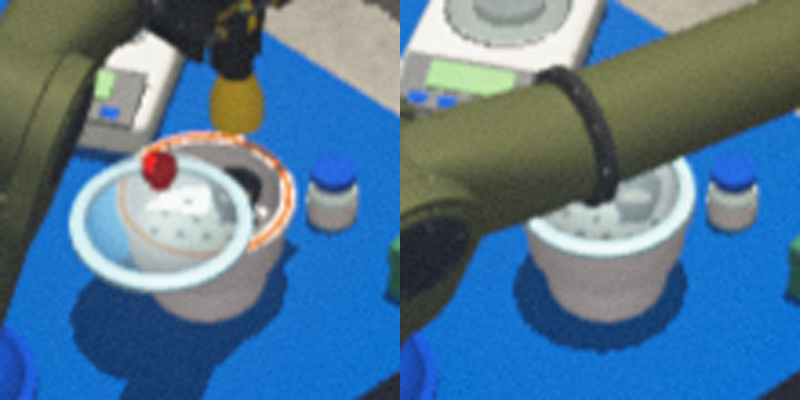

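The side views before and after show the base in the same place (fit moved < 0.3 mm), and the lid is closed, level and concentric within about 1 mm. Handing in.

```bash
python3 -c "
from cell import env
print(env.sign_off())"
```

```text
the job is handed in; nothing more can be done
None
```

The job is handed in: the thermometer was held steady about 10 cm above the crucible for roughly 3 s and stood back upright on the mat. The lid was then slid closed, level and within about 1 mm of centre by camera, and neither the desiccator nor the crucible showed any sign of having moved.

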